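# Make up two drive-repair kits from the bench stock

## Robot

A 6-joint arm with a two-finger parallel gripper is mounted at the origin on the work surface. World frame = base frame: x ahead of the robot, y to its left, z up, the work surface at z = 0. Lengths are in m, angles in rad, forces in N, time in s.
With the tool pointing down it reaches from about 0.275 to 1 m from the base axis. Payload 8.4 kg.
Tool frame: the origin (TCP) lies on the centre line of the jaws, within the pads' length; the fingertips stand 17 mm ahead of it and the grasp point (between the pads) lies 2 mm behind it (bot.tcp_to_tips is the y of the fingertips in the tool frame, in m); y points along the fingers, z is the direction in which the jaws open and shut, and the axes are right-handed (so a half turn about y gives the same grasp; the last joint's range is limited). The gripper opens to 85 mm and grips with 20 to 120 N. Pads are 22 mm wide; open, the fingers measure 114 mm over their backs; the gripper's body (76 mm by 85 mm) begins 54 mm behind the grasp point. The pads swing forward as they close: fully open they stand 13 mm farther back than shut.
Start: joints at [1.278, 0.353, 1.633, -0, 1.155, -0.002], TCP at [0.179, 0.599, 0.248] pointing down, gripper open.
Joint ranges: [-2.63, 2.63], [-0.92, 2.1], [0.06, 2.66], [-1.3, 4.44], [0, 2.69], [-3.02, 3.02]. Speed limits (rad/s): [2.22, 2.22, 2.79, 3.14, 3.14, 3.14].

## Interface

Orientations are given as a unit quaternion [x, y, z, w].
In Python, from workcell import bot, hand, kinematics, get_obs, vision, hand_in gives the robot as it stands. The module is installed in compiled form; this text tells all that it offers. Calls block until the motion is done:
- bot.reach(position, orientation): joint-space move of the TCP to a pose.
- bot.servo_line(position, ori=None, velocity=0.15): straight line of the TCP; ori=None keeps the orientation; velocity is the mean speed in m/s.
- bot.goto_joints(angles): joint-space move.
- hand.move_gripper(opening, strength=None): finger opening in m; strength is the grip in N (None keeps the last); returns when the fingers have stopped.
- bot.dwell(seconds).
- kinematics.solve_ik(position, orientation): joint angles nearest the present ones, or None.
- get_obs(): the state.
- vision.read_camera(name): name is "side" or "top" or "wrist"; returns a dict with "frame" (420x560x3 uint8, red, green, blue), "intrinsics" (3x3 intrinsics, pixels), "view" (4x4, takes a point from world to camera coordinates). Camera axes: x right, y down, z forward; pixel columns grow to the right and rows downward; lengths in m; the calibration is good to about 2 mm. A picture is of the moment at which its call begins. There is no depth.
A pose or a line that the arm cannot do raises bot.IKError and nothing moves.
- hand_in(): hands the job in, once; it reports no verdict.
The state is a dict: "time_s": time; "joint_pos": joint angles; "joint_vel": joint speeds; "joint_efforts": joint torques, N m; "position": TCP position; "orientation": TCP orientation; "wrist_force": force on the tool from outside, world axes, zero at the start; "ft_torque": the same for the moment, N m; "gripper_width": finger opening in m.
Only numpy, scipy, OpenCV 4.12 (cv2) and the standard library are available. Lean on these libraries where they do the work, as an engineer would, in place of code of your own. Each camera call takes 0.05 s, during which the arm holds its last target.

## Task

Make up two repair kits from the loose parts in the middle of the bench. In the divided rectangular tray, stand the transformer in the larger compartment and the squat, wide capacitor in the smaller one; in the other tray, stand the finned heat sink in the square compartment and the slim, tall capacitor in the round well. Every part must stand upright, flat on its compartment's floor and let go; leave the little pale-cased relay and the square cooling fan standing where they are.

Things in the scene. Friction and masses are not known exactly. Their poses are not given: they have to be found in the camera images.
- transformer_mid (a point): Small open-frame transformer: dark laminated steel core with a copper winding bulging from two opposite sides, standing upright on the bench. 50 mm along its x (two flat, parallel steel faces 30 mm wide: the place to grip), 48 mm along its y (over the winding), 50 mm high; about 0.45 kg. This point is its centre, 25 mm above its underside; z is up.
- heat_sink_mid (a point): Aluminium heat sink, fins upward: 60 mm along its x (the fins run this way), 40 mm along its y (between the flat outer faces of the outermost fins: the place to grip), 36 mm high; about 0.14 kg. This point is its centre, 18 mm above its underside; z is up.
- squat_capacitor_mid (a point): Squat, wide can capacitor: upright black cylinder 50 mm in diameter and 45 mm high overall, including two small brass terminals on its silvery top that stand 3 mm above the can; about 0.11 kg. This point is its centre, 22.5 mm above its underside; z is up.
- slim_capacitor_mid (a point): Slim, tall can capacitor: upright black cylinder 36 mm in diameter and 80 mm high overall, including two small brass terminals on its silvery top that stand 3 mm above the can; about 0.10 kg. This point is its centre, 40 mm above its underside; z is up.
- divided_tray: Grey rectangular kit tray, fixed to the bench, 211 mm along its x and 114 mm along its y, divided across into two unequal compartments. Floor 4 mm thick, walls and divider 5 mm thick, their top 16 mm above the bench. Origin at the centre of its underside, z up. Larger compartment: 116 x 104 mm inside, centre at x = -42.5 mm, y = 0. Smaller compartment: 80 mm (x) x 104 mm (y) inside, centre at x = +60.5 mm, y = 0.
- round_well_tray: Grey kit tray, fixed to the bench, made of a square compartment joined to a round well; about 202 mm long along its x, 104 mm along its y. Floor 4 mm thick, walls 4 mm thick, their top 16 mm above the bench. Origin on its underside, near the middle of its length, z up. Square compartment: 96 x 96 mm inside, centre at x = -49 mm, y = 0. Round well: 90 mm inside diameter, centre at x = +52 mm, y = 0.
- relay_mid (a point): Bystander standing among the stock: small relay in a pale translucent case on a black base, 28 x 28 mm, 38 mm high. This point is its centre, 19 mm above its underside. To be left where it is.
- fan_mid (a point): Bystander lying flat among the stock: square black cooling fan with grey blades, 60 x 60 mm, 25 mm high. This point is its centre, 12.5 mm above its underside. To be left where it is.
There are look-alikes about, which are no part of the job. What is shaped like the part that bears transformer_mid but blue or turquoise is not meant.

How it is judged:
By the outcome, as a careful person would: the job done as asked, in the order asked, and still so for the second after the job is handed in, with the robot touching nothing.
It also fails if it takes over 93 s, if anything falls off the work surface, if the arm or the gripper's body presses on something with over 40 N, if the wrist force passes 120 N, or if a joint passes its speed limit or range.

## Working session

There is one attempt and no reset: what is moved stays moved. The work goes in short steps, each a Python script; the robot and the scene stay as the last script left them, time stands still between calls to the robot, and variables do not carry over. Pictures are saved under pics/ and viewed, and the job is handed in when it is done.

```bash
mkdir -p pics; python3 - <<'E'
from workcell import bot,hand,kinematics,get_obs,vision
import cv2,numpy as np
for n in ["top","side","wrist"]:
    c=vision.read_camera(n); cv2.imwrite(f"pics/{n}0.png",c["frame"][:,:,::-1]); np.savez(f"pics/{n}0.npz",**c)
    print(n,c["intrinsics"].round(1).tolist(),c["view"].round(3).tolist())
o=get_obs(); print(o["time_s"],o["position"],o["orientation"],o["gripper_width"],bot.tcp_to_tips)
E
```

```text
top [[385.6, 0.0, 277.7], [0.0, 385.6, 204.9], [0.0, 0.0, 1.0]] [[-0.025, -1.0, 0.005, 0.009], [-0.995, 0.025, -0.095, 0.556], [0.095, -0.007, -0.995, 0.854], [0.0, 0.0, 0.0, 1.0]]
side [[530.6, 0.0, 277.4], [0.0, 530.6, 214.0], [0.0, 0.0, 1.0]] [[0.941, -0.339, 0.003, -0.53], [-0.249, -0.697, -0.672, 0.178], [0.23, 0.632, -0.74, 0.921], [0.0, 0.0, 0.0, 1.0]]
wrist [[323.4, 0.0, 280.6], [0.0, 323.4, 211.1], [0.0, 0.0, 1.0]] [[0.285, 0.959, -0.002, -0.624], [0.918, -0.272, 0.288, -0.039], [0.276, -0.084, -0.958, 0.378], [0.0, 0.0, 0.0, 1.0]]
0.15 [0.1791003  0.59841477 0.2477152 ] [ 0.70004173 -0.10251112  0.10240265 -0.69924727] 0.08530549975704356 0.017
```

View pics/top0.png

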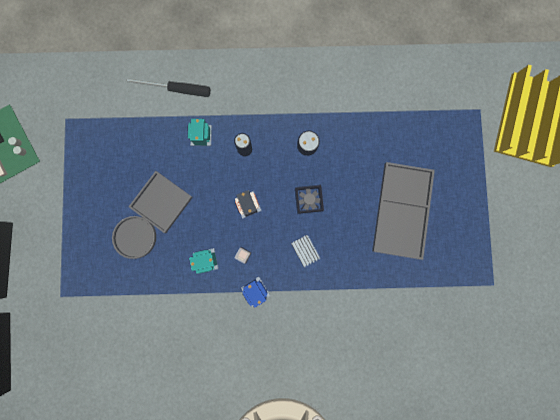

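View pics/side0.png

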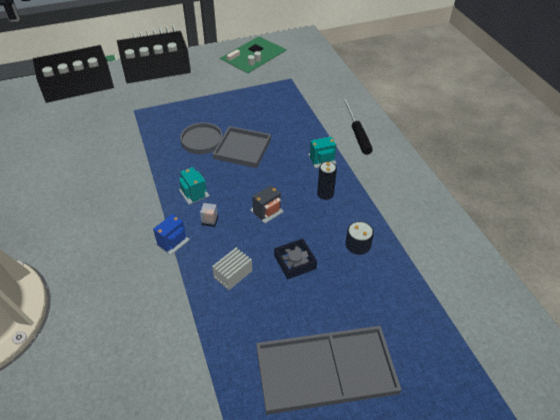

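View pics/wrist0.png

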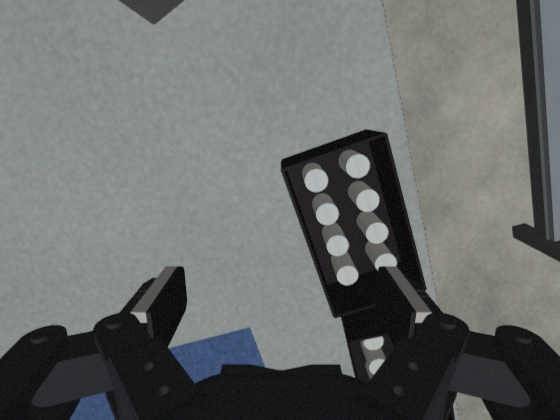

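The top view shows the transformer at about (247,204), the heat sink at (306,250), the squat cap at (308,142) and the slim cap at (243,142). The divided tray is at (404,211), and the well tray has its round well at (134,238) and its square at (161,202). The teal and blue parts are look-alikes. Next I'll zoom in and measure.

```bash
cat > h.py <<'E'
import numpy as np,cv2
def ray(c,u,v,z):
    K=np.array(c["intrinsics"]);V=np.array(c["view"]);R=V[:3,:3];t=V[:3,3]
    o=-R.T@t; d=R.T@(np.linalg.inv(K)@np.array([u,v,1.])); s=(z-o[2])/d[2]; return o+s*d
def proj(c,p):
    V=np.array(c["view"]);q=V[:3,:3]@np.array(p)+V[:3,3]; q=np.array(c["intrinsics"])@q; return q[:2]/q[2]
E
python3 - <<'E'
import cv2,numpy as np
a=cv2.imread("pics/top0.png")
def crop(u0,v0,u1,v1,k,n): cv2.imwrite(n,cv2.resize(a[v0:v1,u0:u1],None,fx=k,fy=k,interpolation=cv2.INTER_CUBIC))
crop(180,110,340,270,3.7,"pics/mid0.png") if 0 else cv2.imwrite("pics/mid0.png",cv2.resize(a[115:265,180:340],None,fx=4,fy=4,interpolation=cv2.INTER_CUBIC)[:600])
cv2.imwrite("pics/trays0.png",np.hstack([cv2.resize(a[155:275,100:200],None,fx=4,fy=4,interpolation=cv2.INTER_CUBIC),cv2.resize(a[155:275,360:450],None,fx=4,fy=4,interpolation=cv2.INTER_CUBIC)]))
E
```

```text
(no output)
```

View pics/mid0.png

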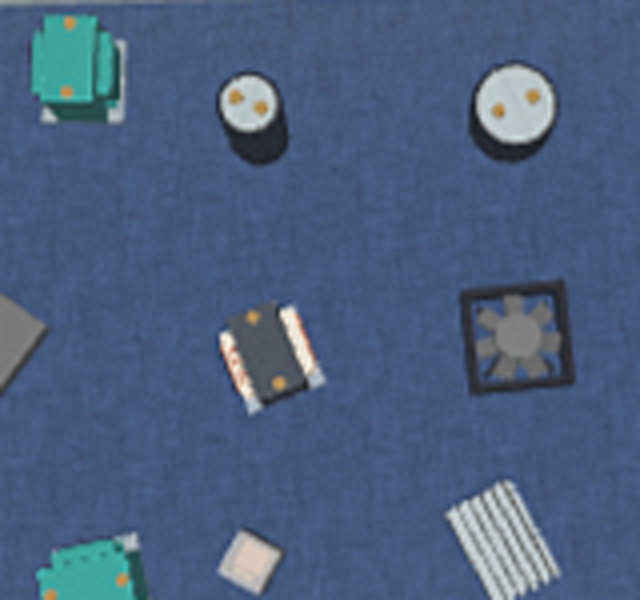

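View pics/trays0.png

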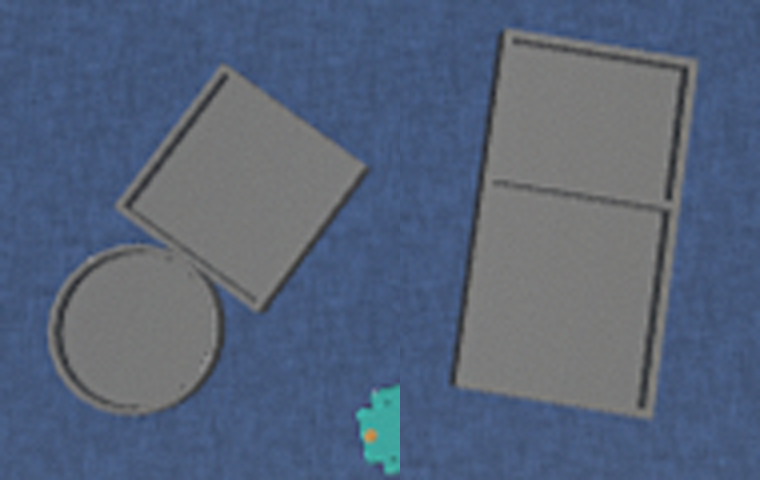

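```bash
cat > m.py <<'E'
import numpy as np,cv2
from h import *
c=dict(np.load("pics/top0.npz")); s=dict(np.load("pics/side0.npz"))
def f(n): return n
img=c["frame"]; hsv=cv2.cvtColor(img,cv2.COLOR_RGB2HSV)
def blob(mask,box,mode=None):
    m=np.zeros_like(mask);u0,v0,u1,v1=box;m[v0:v1,u0:u1]=mask[v0:v1,u0:u1]
    k=cv2.findContours(m,cv2.RETR_EXTERNAL,cv2.CHAIN_APPROX_NONE)[0]
    return max(k,key=cv2.contourArea)
bright=((hsv[...,2]>150)&(hsv[...,1]<70)).astype(np.uint8)*255
grey=((hsv[...,1]<60)).astype(np.uint8)*255
def world(cnt,z): return np.array([ray(c,p[0],p[1],z)[:2] for p in cnt.reshape(-1,2)])
for n,box,z in [("slim",(228,128,258,160),.077),("squat",(292,125,326,160),.042)]:
    k=cv2.convexHull(blob(bright,box)); w=world(k,z).astype(np.float32); (x,y),r=cv2.minEnclosingCircle(w); print(n,np.round([x,y,r],4))
def rect(n,k,z):
    w=world(cv2.convexHull(k),z).astype(np.float32)*1000; r=cv2.minAreaRect(w); b=cv2.boxPoints(r); print(n,np.round(r[0],1),np.round(r[1],1),r[2]); print(b.round(0).tolist())
rect("sink",blob(bright,(285,230,325,270)),.036)
rect("relay",blob(bright,(230,245,255,267)),.038)
rect("div",blob(cv2.morphologyEx(grey,cv2.MORPH_OPEN,np.ones((3,3))),(368,158,440,265)),.016)
k=blob(cv2.morphologyEx(grey,cv2.MORPH_OPEN,np.ones((3,3))),(105,165,195,262)); w=world(k,.016)
print("well bbox",w.min(0),w.max(0))
for u,v in [(155.5,171.5),(191.5,196.5),(165.5,232.5),(130,206.5)]: print("sq corner",ray(c,u,v,.016)[:2].round(4))
cc=w[w[:,0]<ray(c,0,225,.016)[0]]; 
sel=np.array([p for p,q in zip(w,k.reshape(-1,2)) if q[0]<140 and q[1]>212 or (q[1]>235 and q[0]<150)])
A=np.c_[2*sel,np.ones(len(sel))];q=np.linalg.lstsq(A,(sel**2).sum(1),rcond=None)[0]; print("well c",q[:2],np.sqrt(q[2]+q[0]**2+q[1]**2))
# transformer
t1=ray(c,180+252/4-.5+.125,115+317/4-.5+.125,.051);t2=ray(c,180+279/4-.4,115+383/4-.4,.051)
print("trafo",(t1+t2)/2,np.degrees(np.arctan2(*(t1-t2)[[1,0]])),np.linalg.norm(t1-t2))
print("fan",ray(c,180+518/4,115+337/4,.025)[:2])
for (u,v) in [(199,132),(204,262),(255,293)]: print("decoy",ray(c,u,v,.05)[:2])
E
python3 m.py
```

```text
slim [0.6946 0.071  0.0148]
squat [ 0.6998 -0.0785  0.0218]
sink [451.1 -64.3] [60.5 41.1] 25.07912826538086
[[415.0, -59.0], [432.0, -96.0], [487.0, -70.0], [470.0, -33.0]]
relay [444.5  78.8] [25.7 26.2] 59.07099151611328
[[427.0, 75.0], [449.0, 61.0], [462.0, 83.0], [440.0, 97.0]]
div [ 538.3 -295.8] [116.8 211.8] 79.25151062011719
[[423.0, -333.0], [631.0, -373.0], [653.0, -258.0], [445.0, -219.0]]
well bbox [0.44330904 0.19522866] [0.64082828 0.3763076 ]
sq corner [0.6419 0.2775]
sq corner [0.5813 0.1941]
sq corner [0.4996 0.2539]
sq corner [0.5615 0.3358]
well c [0.49173858 0.32726533] 0.048720205234724125
trafo [0.56145362 0.06566723 0.051     ] 21.035578789289293 0.0398150641344854
fan [ 0.56714628 -0.07804867]
decoy [0.72358858 0.16918736]
decoy [0.43193029 0.15993042]
decoy [0.362294   0.04958954]
```

```bash
cat > pos.py <<'E'
import numpy as np
P=dict(trafo=(.5615,.0657,21.0),sink=(.4511,-.0643,25.1),squat=(.6998,-.0785,None),slim=(.6946,.0710,None))
TA=-10.75
T=dict(trafo=(.4965,-.2879),squat=(.5977,-.3071),sink=(.5711,.2653),slim=(.4917,.3273))
E
python3 - <<'E'
import numpy as np,cv2
from h import *; from pos import *
s=dict(np.load("pics/side0.npz")); a=cv2.resize(s["frame"][:,:,::-1],None,fx=1.42,fy=1.42,interpolation=cv2.INTER_CUBIC)
def d(p,col=(0,0,255)):
    u=proj(s,p)*1.42; cv2.circle(a,tuple(int(x) for x in u.round()),1,col,-1)
def box(x,y,th,lx,ly,z):
    c_,s_=np.cos(np.radians(th)),np.sin(np.radians(th))
    for i in (-1,1):
        for j in (-1,0,1):
            d((x+c_*i*lx/2-s_*j*ly/2,y+s_*i*lx/2+c_*j*ly/2,z))
box(*P["trafo"],.05,.03,.05); box(*P["sink"],.06,.04,.036)
for n,r,h in (("squat",.025,.042),("slim",.018,.077)):
    for t in np.arange(0,6.28,.5): d((P[n][0]+r*np.cos(t),P[n][1]+r*np.sin(t),h)); d((P[n][0]+r*np.cos(t),P[n][1]+r*np.sin(t),0),(0,255,255))
for t in np.arange(0,6.28,.5): d((T["slim"][0]+.049*np.cos(t),T["slim"][1]+.049*np.sin(t),.016))
box(.5383,-.2958,TA,.211,.114,.016); box(*T["trafo"],TA,.116,.104,.016); box(*T["squat"],TA,.08,.104,.016)
box(*T["sink"],-38+90,.104,.104,.016)
cv2.imwrite("pics/ov.png",a)
E
```

```text
(no output)
```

View pics/ov.png

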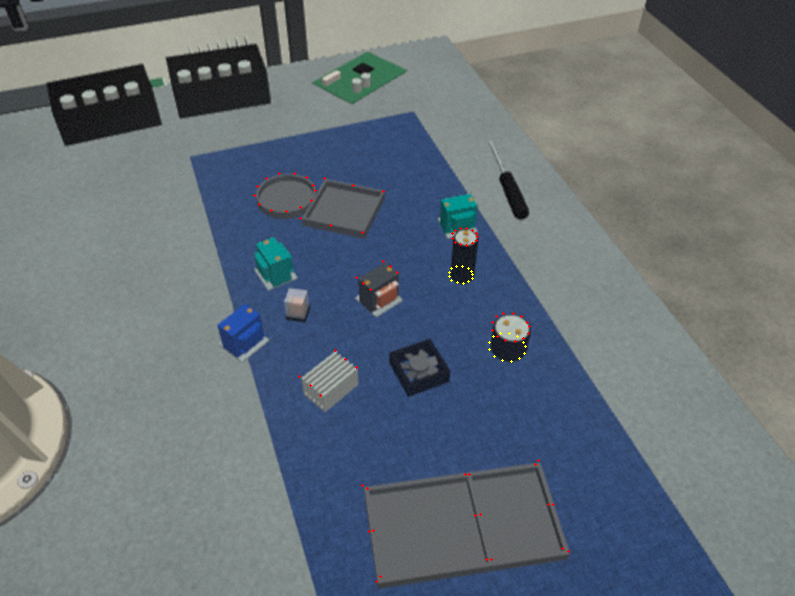

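The points measured in the top view land on the parts in the side view to within about 2 px. The transformer is at (380,288), the sink at (330,380) and the tray outlines match. I'll start with the transformer.

```bash
cat > act.py <<'E'
import numpy as np,cv2
from scipy.spatial.transform import Rotation as Rn
from workcell import bot,hand,kinematics,get_obs,vision
def quats(deg):
    for k in (0,180):
        a=np.radians(deg+k); z=np.array([np.cos(a),np.sin(a),0]); y=np.array([0,0,-1.]); x=np.cross(y,z)
        yield Rn.from_matrix(np.c_[x,y,z]).as_quat()
def best(p,deg):
    q0=np.array(get_obs()["joint_pos"]); r=[]
    for q in quats(deg):
        j=kinematics.solve_ik(p,q)
        if j is not None: r.append((np.abs(np.array(j)-q0).max(),q,j))
    d,q,j=min(r,key=lambda t:t[0]); return q
def st(m):
    o=get_obs(); print(m,"t",round(o["time_s"],2),"pos",np.round(o["position"],4),"w",round(o["gripper_width"],4),"F",np.round(o["wrist_force"],1))
HZ=.17
def pick(x,y,deg,z,N,op,hz=HZ):
    q=best([x,y,hz],deg); hand.move_gripper(op); bot.reach([x,y,hz],q); bot.servo_line([x,y,z],velocity=.15); st("down")
    hand.move_gripper(0.0,N); st("closed"); bot.servo_line([x,y,hz],velocity=.2); st("up")
def goto(x,y,deg,hz=HZ):
    q=best([x,y,hz],deg); bot.reach([x,y,hz],q); st("over")
def place(x,y,z,op,hz=HZ):
    bot.servo_line([x,y,z+.02],velocity=.2); bot.servo_line([x,y,z],velocity=.04); bot.dwell(.15); st("set")
    hand.move_gripper(op); bot.servo_line([x,y,hz],velocity=.2); st("rel")
def pic(n,f):
    c=vision.read_camera(n); cv2.imwrite(f"pics/{f}.png",c["frame"][:,:,::-1]); np.savez(f"pics/{f}.npz",**c)
E
python3 - <<'E'
from act import *; from pos import *
pick(*P["trafo"],.031,60,.08); pic("side","s1"); pic("wrist","w1")
E
```

```text
down t 3.81 pos [0.5621 0.0658 0.0317] w 0.0797 F [ 0.9  0.2 -0.7]
closed t 4.19 pos [0.5621 0.0658 0.032 ] w 0.0491 F [-1.3 -0.3  6. ]
up t 5.03 pos [0.5606 0.0656 0.1689] w 0.0489 F [ 0.5 -0.4 -4.2]
```

View pics/s1.png

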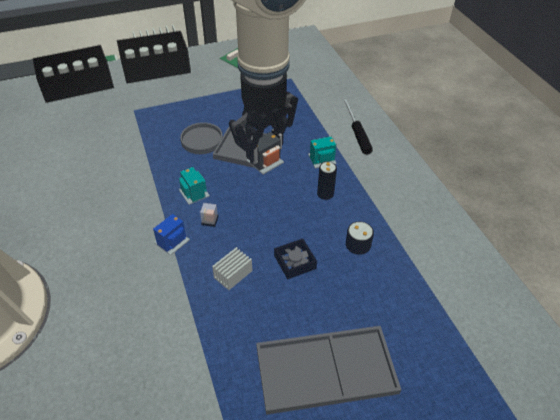

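View pics/w1.png

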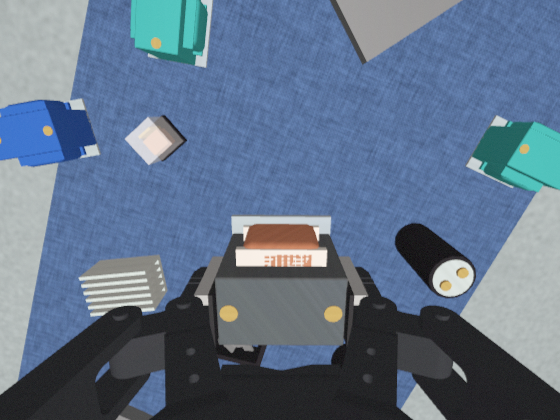

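The transformer is gripped squarely (wrist view around (280,300)) and held upright. Placing it in the larger compartment.

```bash
python3 - <<'E'
from act import *; from pos import *
goto(*T["trafo"],TA); place(*T["trafo"],.0355,.075); pic("side","s2");pic("wrist","w2")
E
```

```text
over t 6.48 pos [ 0.4969 -0.287   0.1699] w 0.0492 F [ 0.5  0.2 -2.9]
set t 8.01 pos [ 0.4964 -0.2879  0.036 ] w 0.0494 F [-3.7  1.1  8.3]
rel t 9.21 pos [ 0.4959 -0.2875  0.1691] w 0.0751 F [-0.8  0.2 -0.6]
```

View pics/s2.png

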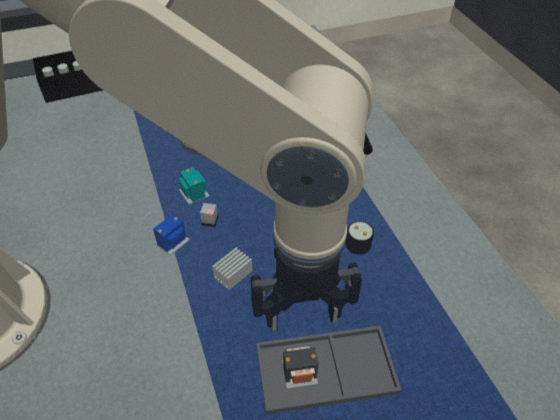

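View pics/w2.png

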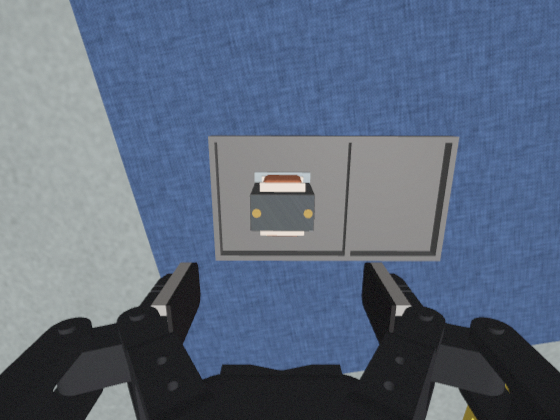

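The transformer stands upright in the larger compartment (side view (300,365)). Next is the squat capacitor.

```bash
python3 - <<'E'
from act import *; from pos import *
x,y,_=P["squat"]; pick(x,y,95,.027,35,.08)
pic("side","s3");pic("wrist","w3")
goto(*T["squat"],TA+90); 
E
```

```text
down t 11.93 pos [ 0.7006 -0.0786  0.0281] w 0.0801 F [0.3 0.3 0.7]
closed t 12.32 pos [ 0.7004 -0.0785  0.0282] w 0.049 F [-0.4  0.3  5.3]
up t 13.18 pos [ 0.6989 -0.0784  0.1686] w 0.0491 F [-0.2 -0.2 -1.2]
over t 14.27 pos [ 0.5983 -0.3062  0.1698] w 0.0489 F [-0.5  0.2 -1.4]
```

View pics/w3.png

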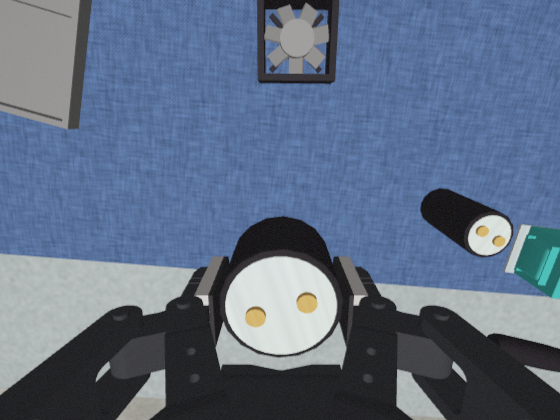

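The squat can is centred between the pads. Placing it, then picking the heat sink.

```bash
python3 - <<'E'
from act import *; from pos import *
place(*T["squat"],.0315,.062); pic("wrist","w4")
x,y,a=P["sink"]; pick(x,y,a+90,.026,45,.075)
pic("wrist","w5");pic("side","s5")
E
```

```text
set t 15.81 pos [ 0.5975 -0.3071  0.0322] w 0.0488 F [-3.3  1.7  9.5]
rel t 16.93 pos [ 0.597  -0.3067  0.1688] w 0.062 F [-0.5  0.5  0.3]
down t 19.47 pos [ 0.4516 -0.0645  0.0265] w 0.0751 F [-0.  -0.2 -0.1]
closed t 19.9 pos [ 0.4516 -0.0643  0.0269] w 0.0391 F [-1.3  0.4  9.6]
up t 20.77 pos [ 0.4504 -0.0642  0.1692] w 0.0395 F [-0.3 -0.8 -1.9]
```

View pics/w4.png

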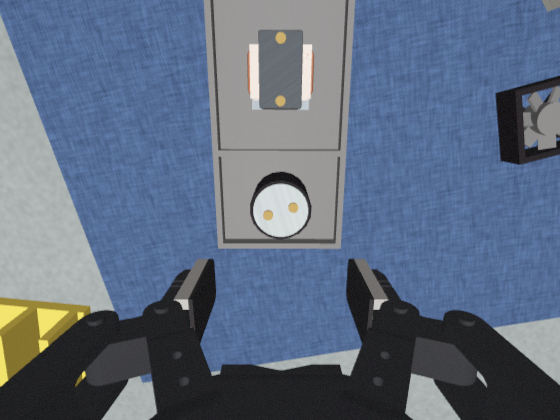

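View pics/w5.png

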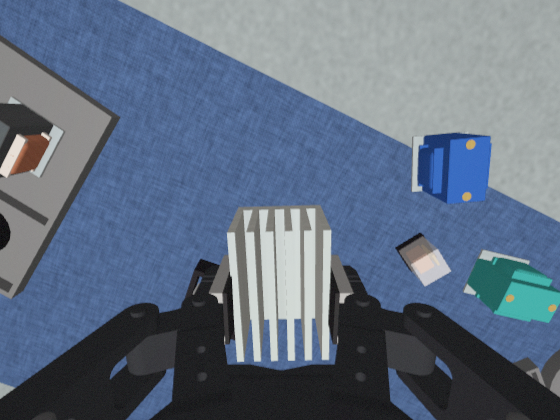

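View pics/s5.png

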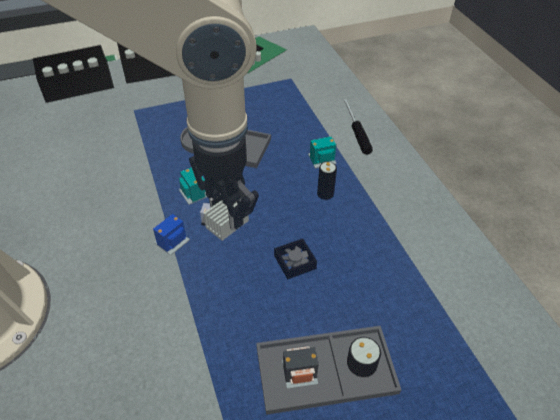

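The squat can stands in the smaller compartment (wrist view (280,205)) and the heat sink is held level. Placing the sink.

```bash
python3 - <<'E'
from act import *; from pos import *
goto(*T["sink"],143.8); place(*T["sink"],.0305,.058); pic("wrist","w6")
x,y,_=P["slim"]; pick(x,y,160,.045,35,.075,hz=.19)
pic("wrist","w7");pic("side","s7")
E
```

```text
over t 22.18 pos [0.5709 0.264  0.1697] w 0.0392 F [-0.2 -0.1 -1.4]
set t 23.73 pos [0.5709 0.2653 0.031 ] w 0.0397 F [-2.9 -0.9  7.9]
rel t 24.91 pos [0.5704 0.265  0.169 ] w 0.0578 F [-0.6  1.2 -1.1]
down t 27.31 pos [0.6954 0.0712 0.0461] w 0.0747 F [-0.7  0.5 -0. ]
closed t 27.74 pos [0.695  0.071  0.0458] w 0.0354 F [-1.  -0.3  6.1]
up t 28.62 pos [0.6937 0.0709 0.1885] w 0.0352 F [-0.2  0.  -2.1]
```

View pics/w6.png

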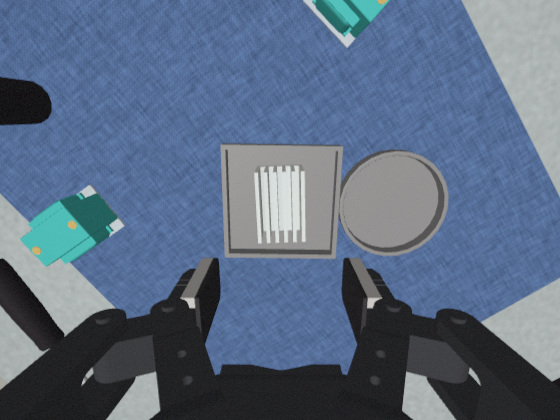

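View pics/w7.png

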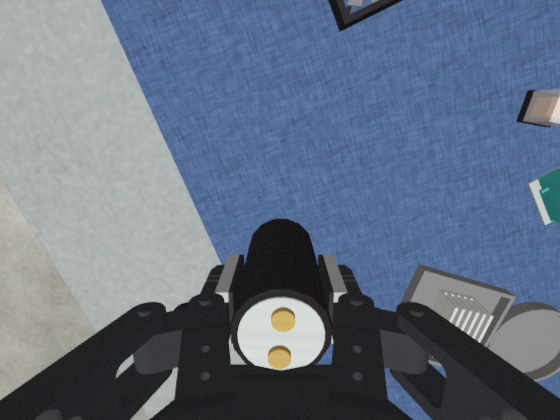

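View pics/s7.png

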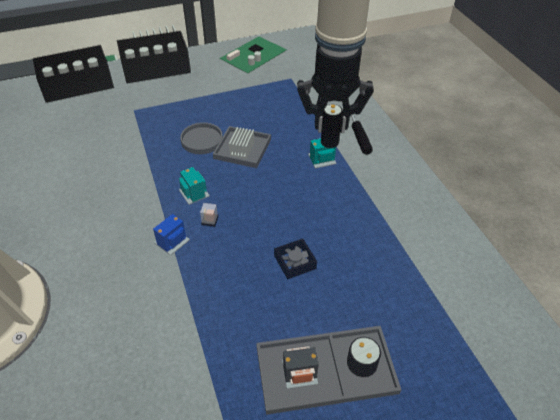

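The heat sink stands in the square compartment (wrist view (280,203)) and the slim can is held upright. Last placement next.

```bash
python3 - <<'E'
from act import *; from pos import *
goto(*T["slim"],52,.19); place(*T["slim"],.0495,.065,.2); pic("wrist","w8")
bot.reach([.35,-.0,.40],get_obs()["orientation"]) if 0 else bot.goto_joints([-2.2,.353,1.633,0,1.155,0]); st("away")
bot.dwell(.3); pic("side","s8"); pic("top","t8"); st("end")
E
python3 -c "
import cv2;a=cv2.imread('pics/t8.png')[100:310,90:450];cv2.imwrite('pics/t8z.png',cv2.resize(a,None,fx=2.2,fy=2.2,interpolation=cv2.INTER_CUBIC))
a=cv2.imread('pics/s8.png');cv2.imwrite('pics/s8z.png',cv2.resize(a,None,fx=1.4,fy=1.4,interpolation=cv2.INTER_CUBIC))"
```

```text
over t 30.75 pos [0.4919 0.3272 0.1899] w 0.0354 F [ 0.5  0.3 -0.9]
set t 32.3 pos [0.4916 0.3272 0.0498] w 0.035 F [-2.1 -1.   6.4]
rel t 33.6 pos [0.4911 0.3269 0.1989] w 0.0651 F [ 0.9 -1.5 -0.8]
away t 37.79 pos [-0.3662 -0.5068  0.2484] w 0.065 F [-0.7  0.5 -0.5]
end t 38.19 pos [-0.3667 -0.5065  0.2485] w 0.065 F [-0.1  0.8 -0. ]
```

View pics/t8z.png

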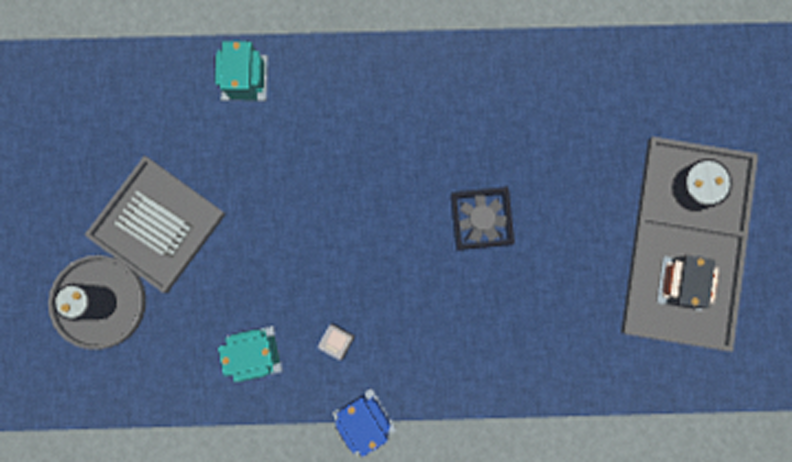

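View pics/s8z.png

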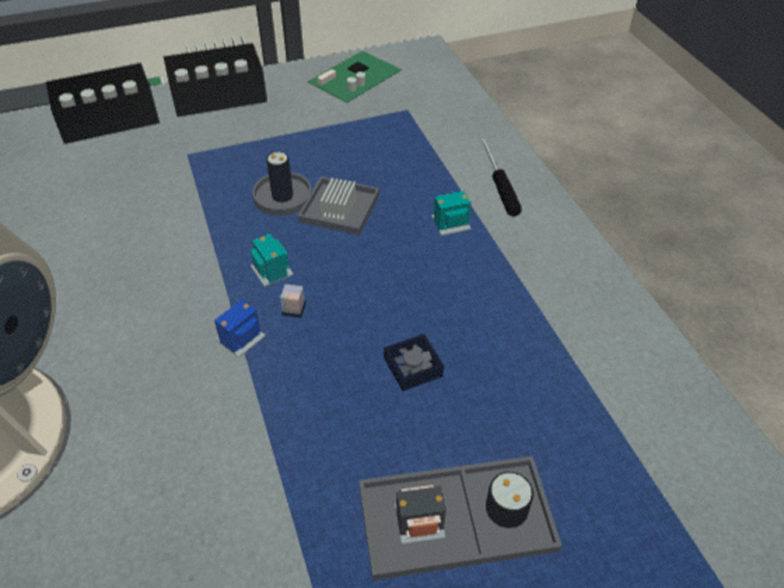

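The top and side views show all four parts upright in their compartments: slim can in the well at (280,175) in the side view, sink at (338,197), transformer at (422,510) and squat can at (510,498). The relay and fan look unmoved. I'll check this numerically before handing in.

```bash
python3 - <<'E'
import numpy as np,cv2
from h import *; from pos import *
c0=dict(np.load("pics/top0.npz"));c=dict(np.load("pics/t8.npz"))
hsv=cv2.cvtColor(c["frame"],cv2.COLOR_RGB2HSV); b=((hsv[...,2]>150)&(hsv[...,1]<70)).astype(np.uint8)
for n,z in (("slim",.081),("squat",.046),("sink",.040)):
    u=proj(c,(*T[n],z)).round().astype(int); m=np.zeros_like(b); m[u[1]-22:u[1]+22,u[0]-22:u[0]+22]=b[u[1]-22:u[1]+22,u[0]-22:u[0]+22]
    p=cv2.findNonZero(cv2.morphologyEx(m,cv2.MORPH_CLOSE,np.ones((5,5)))); w=np.array([ray(c,*q,z)[:2] for q in p.reshape(-1,2)],np.float32)
    print(n,T[n],np.round(cv2.minAreaRect(w)[0],4),np.round(cv2.minAreaRect(w)[1],3))
for n,(u0,v0,u1,v1) in dict(relay=(230,245,255,267),fan=(290,180,330,218)).items():
    print(n,"max diff",cv2.absdiff(c0["frame"],c["frame"])[v0:v1,u0:u1].max(), "mean", cv2.absdiff(c0["frame"],c["frame"])[v0:v1,u0:u1].mean().round(2))
E
```

```text
slim (0.4917, 0.3273) [0.4914 0.3276] [0.028 0.025]
squat (0.5977, -0.3071) [ 0.5972 -0.307 ] [0.041 0.042]
sink (0.5711, 0.2653) [0.5683 0.2619] [0.068 0.041]
relay max diff 8 mean 1.62
fan max diff 10 mean 1.79
```

```bash
python3 -c "
import cv2,numpy as np
a=cv2.imread('pics/s8.png')[115:170,205:280];b=cv2.imread('pics/t8.png')[165:240,125:200];d=cv2.imread('pics/w6.png')[135:265,210:350]
r=lambda i:cv2.resize(i,(380,int(380*i.shape[0]/i.shape[1])),interpolation=cv2.INTER_CUBIC)[:275]
g=np.clip(np.hstack([r(a),r(b)]).astype(float)*1.5,0,255);g2=np.hstack([r(d),r(d)*0])
cv2.imwrite('pics/sz.png',np.vstack([g,g2]))"
```

```text
[ WARN:0@0.075] global loadsave.cpp:1063 imwrite_ Unsupported depth image for selected encoder is fallbacked to CV_8U.
```

View pics/sz.png

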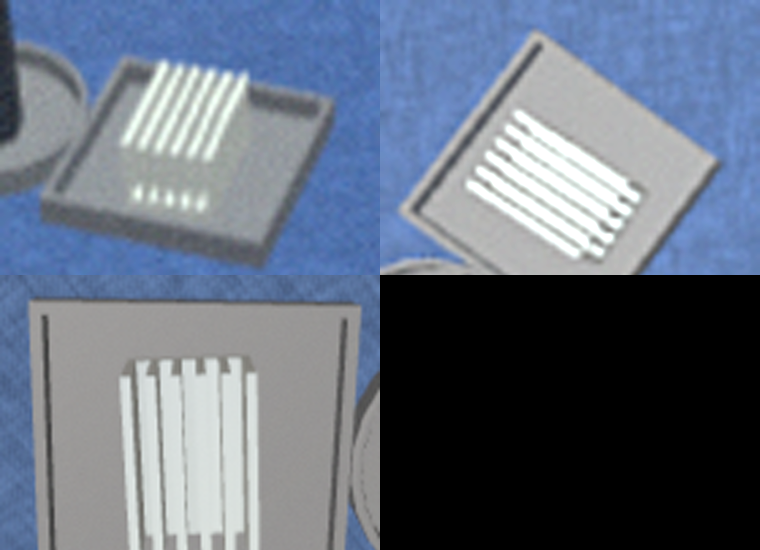

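In the zoom, the fins point up and the fin end faces merge with the grey tray. The bright dots are lit base patches between the fins, which explains the 68 mm reading. The sink is flat, so I'm handing in.

```bash
python3 -c "
from workcell import hand_in; hand_in()"
```

```text
the job is handed in; nothing more can be done
```

Both kits are made up and the job is handed in. I placed the parts in the order asked: transformer, squat capacitor, heat sink, slim capacitor. The arm was moved clear by about 38 s, against the 93 s limit.

- **Parts:** The final top and side views show all four standing upright in the right compartments and let go. The two capacitors measured within about 1 mm of where I aimed. The transformer I checked by eye only.
- **Relay and fan:** Their patches of the top image match the first picture to within noise, so neither has moved.
- **Check that disagreed:** The heat sink measured 68 mm long instead of 60 mm, and about 4 mm off target. A zoomed view shows lit patches of its base between the fins, which stretch the outline. It sits flat, fins up and well inside its compartment.
- **Forces:** The wrist force stayed at or below about 10 N at the points I logged, mostly from setting down and closing the grip.

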